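Hold the front lip to the glass deck for screwing

TASK

Swing the lamp arm back, away from you, until its whole shade is over the rear half of the white-washed glass deck or farther back, clear of the front edge. Then take the wooden lip by its middle, between its two screws, stand it on the worktop along the front edge of the deck with its ends flush with the deck's ends, and press it squarely against that edge with a steady push of about 10 newtons. Finish while still holding and pressing it, so that I can drive the screws; bring it up gently, and leave the glassware and the screwdriver alone.

Things in the scene. Friction and masses are not known exactly. Their poses are not given: they have to be found in the camera images.
- deck: Raised shelf for glasses, screwed down, immovable: two white-washed boards on three bearers, 160 mm deep (its x), 300 mm long (its y), top 36 mm above the worktop. Origin: centre of its underside, on the worktop. Its x axis points to its rear (away from the robot): the flat upright front face is the plane x = -80 mm, the ends are at y = +-150 mm.
- deck_front (a point): Middle of the deck's front edge, on its top corner (36 mm above the worktop); axes as the deck's. The lip in place stands 24 mm higher than this, so fingers pinching the top 20 mm of the lip from above pass over the deck; the lip's origin is then at x = -89 mm, y = 0 of the deck.
- lip: Loose pale wooden strip, 300 mm long (its y), 18 mm thick (its x), 60 mm high, 0.12 to 0.2 kg, standing on its long narrow edge on the worktop in front of the deck, a little askew. Origin: centre of its underside. Its plain back face (x = +9 mm) looks towards the deck; two started brass screws stand 4 mm out of its front face at y = +-110 mm, 27 mm up.
- lamp_arm (a joint): Swing of the lamp's horizontal arm about its upright post, rad. 0: arm points along the lamp's -y, which is roughly across the front edge of the deck; growing values swing it towards the rear, away from the robot. Range -0.35 to 1.6; stays where it is left, moved by about 1 N at mid arm.
- lamp_hinge (a point): Axis of the lamp arm on top of its post (left of the deck), at the arm's height: 280 mm above the worktop. The post (16 mm) stands on a round white base, 124 mm in diameter. The brass arm is a level round bar, 14 mm in diameter, 300 mm from here to the shade's axis. The frame turns with the arm; its -y axis points along the arm to the shade.
- lamp_shade (a point): Centre of the lower rim of the white dome shade, 96 mm rim diameter, at the end of the lamp arm, 192 mm above the worktop; the shade reaches up to the arm.
- tumbler_a: Glass tumbler, upside down on the rear of the deck, 62 mm diameter, 70 mm high; origin at the centre of its underside. Leave alone.
- tumbler_b: A second tumbler like it, on the rear of the deck. Leave alone.
- egg_cup: White china egg cup, upside down on the rear of the deck, 48 mm diameter, 45 mm high; origin at the centre of its underside. Leave alone.
- screwdriver: Red-handled screwdriver, 200 mm long, lying on the worktop to the right of the deck; origin near its middle, x axis along it. Leave alone.

How it is judged:
On the way, in this order (a step that is already met when the one before it is completed fails the run):
1. the lamp's shade is swung back over the rear half of the deck or farther (x of lamp_shade in the frame of deck above 0.04 m), for 0.2 s.
2. the lip stands in place against the deck's front edge and is pressed there with 5 to 17 N (x of lip in the frame of deck between -0.093 and -0.086 m and y of lip in the frame of deck between -0.005 and 0.005 m and angle between the y axis of lip and the y axis of deck, either way round below 0.03 rad and angle between lip's own z axis and vertical below 0.05 rad and height (world z) of lip below 0.003 m and contact force between lip and deck between 5 and 17 N), for 0.5 s.
At the end, for the whole second after the job is handed in: Fingers on the lip within 80 mm of its middle; lip upright on the worktop, parallel to the deck's front edge within 0.03 rad, back face within 4 mm of it, ends flush within 5 mm, pressed on the deck with a steady 5 to 17 N; lamp shade's centre 40 mm or more behind the deck's middle (all of step 2 and x of lamp_shade in the frame of deck above 0.04 m and contact force between the fingers and lip above 1 N and y of the grasp point in the frame of lip between -0.08 and 0.08 m); the arm keeps its last pose, push and grip.
It fails at once if the lip is rammed against the deck (over 40 N) (contact force between lip and deck above 40 N).
It fails at once if the tumbler a is disturbed (moved over 20 mm) (distance of tumbler_a from where it was at the start of the episode above 0.02 m).
It fails at once if the tumbler b is disturbed (moved over 20 mm) (distance of tumbler_b from where it was at the start of the episode above 0.02 m).
It fails at once if the egg cup is disturbed (moved over 20 mm) (distance of egg_cup from where it was at the start of the episode above 0.02 m).
It fails at once if the screwdriver is disturbed (moved over 20 mm) (distance of screwdriver from where it was at the start of the episode above 0.02 m).
It also fails if it takes over 54 s, if anything falls off the work surface, if the arm or the gripper's body presses on something with over 40 N, if the wrist force passes 120 N, or if a joint passes its speed limit or range.

ROBOT

A 6-joint arm with a two-finger parallel gripper is mounted at the origin on the work surface. World frame = base frame: x ahead of the robot, y to its left, z up, the work surface at z = 0. Lengths are in m, angles in rad, forces in N, time in s.
With the tool pointing down it reaches from about 0.35 to 0.775 m from the base axis. Payload 7.3 kg.
Tool frame: the origin (TCP) lies midway between the tips of the shut fingers; the grasp point (between the pads) lies 19 mm behind it; z points along the fingers, y is the line along which they close (so a half turn about z gives the same grasp; the last joint's range is limited). The gripper opens to 92 mm and grips with 3 to 60 N. Pads are 19 mm wide; open, the fingers measure 130 mm over their backs; the gripper's body (75 mm by 190 mm) begins 47 mm behind the grasp point.
Start: joints at [1.145, 0.342, 1.524, -0, 1.275, -0.146], TCP at [0.145, 0.505, 0.227] pointing down, gripper open.
Joint ranges: [-2.53, 2.53], [-0.77, 2.02], [0.04, 2.7], [-1, 4.14], [0.28, 2.66], [-3.11, 3.11]. Speed limits (rad/s): [2.57, 2.57, 3.14, 3.14, 3.14, 3.14].

INTERFACE

Orientations are given as [roll, pitch, yaw] about the fixed x, y, z axes, in that order (R = Rz(yaw) Ry(pitch) Rx(roll)).
In Python, from cell import monitor, vision, workorder gives the robot as it stands.
- The arm moves only by the tool move_arm, never from a script. Its argument "rows" is a list of rows, each a list of 5 numbers: the shift along the world's x, y, z in mm, then the turn about the world's z in rad, then the closure, from -1 (fully open) to 1 (shut). A call has 1 to 12 rows; each row shifts and turns the commanded pose from where the row before left it; what a row does not reach is not made up. A row lasts 1/10 s, in which the tool goes at most 50 mm and 8.59 degrees, less where a joint would pass 70% of its speed; a pose out of reach is approached as far as the arm can. A call is refused whole if a number of a shift passes 50 or a number of a turn 0.15, either way. A call with a gripper value outside its range is refused whole. The fingers move at their own pace and stop on an object; "newtons" is the grip in N (left out, the last holds). Time passes only in rows, so rows that do not move let the fingers close. It gives the time, the measured TCP pose, the force, the opening and the grip force at its end, in the units of the state.
- monitor.observe(): the state, without advancing time (a new reading comes with each control period).
- vision.read_camera(name): name is "scene" or "side" or "wrist"; returns the picture (420x560x3 uint8, red, green, blue); there is no depth.
- vision.get_calibration(name): a dict with "K" (3x3 intrinsics, pixels), "T" (4x4, takes a point from camera to world coordinates); the wrist camera has in their place "mount" (4x4, takes a point from camera to tool coordinates, whose origin is the TCP and whose axes are the flange's). Camera axes: x right, y up, looking along -z (the intrinsics and any distortion apply to the point x, -y, -z); pixel columns grow to the right and rows downward; lengths in m; the calibration is good to about 2 mm. The wrist camera is an equidistant fisheye: a pixel r from the principal point sees the ray r / f radians off the axis. A picture is of the moment at which its call begins: read the wrist's pose just before it. get_calibration takes no time and is no camera call.
- workorder.hand_in(): hands the job in; it is judged then, once.
The state is a dict: "time": time; "qpos": joint angles; "qvel": joint speeds; "joint_efforts": joint torques, N m; "tool_pos": TCP position; "tool_rot": TCP orientation; "contact_force": force on the tool from outside, world axes, zero at the start; "torque": the same for the moment, N m; "opening": finger opening in m; "grip_force": force on a finger pad.
Only numpy, scipy, OpenCV 4.12 (cv2) and the standard library are available. Lean on these libraries where they do the work, as an engineer would, in place of code of your own. Each camera call takes 0.05 s, during which the arm holds its last target. There are 200 camera calls.

## Working session

There is one attempt and no reset: what is moved stays moved. The work goes in short steps, Python scripts to look and compute and a tool call to move; the robot and the scene stay as the last step left them, time stands still between calls to the robot, and variables do not carry over. Pictures are saved under pics/ and viewed, at most 10 in all, crops included, and the job is handed in when it is done.

Besides the shell and the picture viewer there is one more tool, called after "Emit:" by a JSON object that holds its "fn" and its "kwargs". move_arm: Moves the arm, as the interface text tells. Its arguments: {"type":"object","properties":{"rows":{"type":"array","items":{"type":"array","items":{"type":"number"}}},"newtons":{"type":"number"}},"required":["rows"]}

```bash
mkdir -p pics
python3 - <<'E'
from cell import monitor, vision
import cv2,numpy as np
np.set_printoptions(precision=4,suppress=True)
print(monitor.observe())
for n in ("scene","side"):
    c=vision.get_calibration(n);print(n,c)
    cv2.imwrite(f"pics/{n}0.png",cv2.resize(vision.read_camera(n)[...,::-1],(800,600),interpolation=cv2.INTER_CUBIC))
print(vision.get_calibration("wrist"))
E
```

```text
{'time': 0.0, 'qpos': array([ 1.145 ,  0.3427,  1.525 , -0.    ,  1.2754, -0.146 ]), 'qvel': array([ 0.0005, -0.0003, -0.0004, -0.0005,  0.0012,  0.0004]), 'joint_efforts': array([ -0.0003, -43.1252, -24.4213,   0.0718,   0.0561,  -0.0001]), 'tool_pos': array([0.1448, 0.5042, 0.226 ]), 'tool_rot': array([-3.14  , -0.0002,  2.8618]), 'contact_force': array([ 0.1154,  0.3093, -0.7245]), 'torque': array([ 0.0162, -0.0327,  0.0109]), 'grip_force': 0.0, 'opening': 0.09186479983427928}
scene {'K': array([[457.0693,   0.    , 280.2948],
       [  0.    , 457.0693, 208.7602],
       [  0.    ,   0.    ,   1.    ]]), 'T': array([[ 0.6765, -0.5163,  0.5252,  1.2073],
       [ 0.7362,  0.4561, -0.4999, -0.5998],
       [ 0.0185,  0.7249,  0.6886,  0.9519],
       [ 0.    ,  0.    ,  0.    ,  1.    ]])}
side {'K': array([[454.6773,   0.    , 276.224 ],
       [  0.    , 454.6773, 209.9572],
       [  0.    ,   0.    ,   1.    ]]), 'T': array([[ 0.994 ,  0.0734, -0.0815,  0.4868],
       [-0.1076,  0.5081, -0.8546, -1.0352],
       [-0.0213,  0.8582,  0.5129,  0.8105],
       [ 0.    ,  0.    ,  0.    ,  1.    ]])}
{'K': array([[325.1923,   0.    , 274.3454],
       [  0.    , 325.1923, 211.1039],
       [  0.    ,   0.    ,   1.    ]]), 'mount': array([[-0.0021,  0.9662,  0.2578,  0.0693],
       [ 1.    ,  0.0019,  0.0009,  0.0006],
       [ 0.0004,  0.2578, -0.9662, -0.1574],
       [ 0.    ,  0.    ,  0.    ,  1.    ]])}
```

View pics/scene0.png

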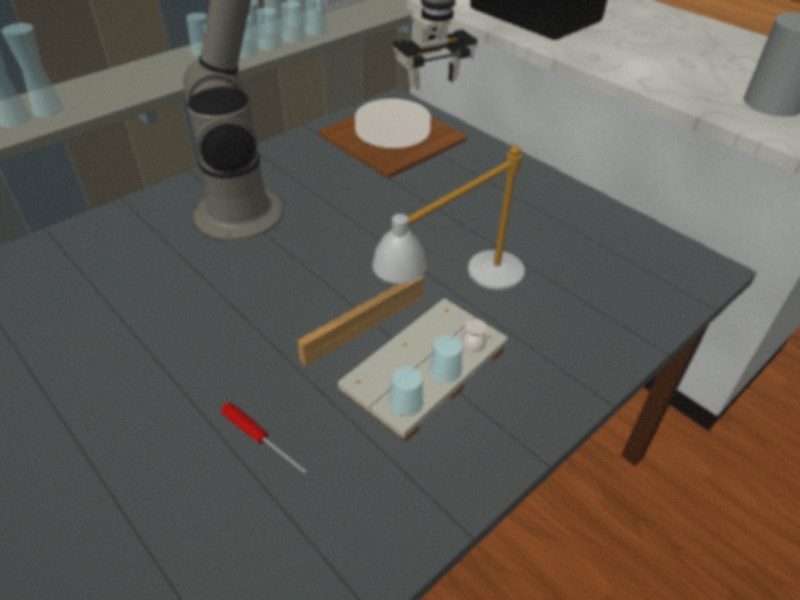

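View pics/side0.png

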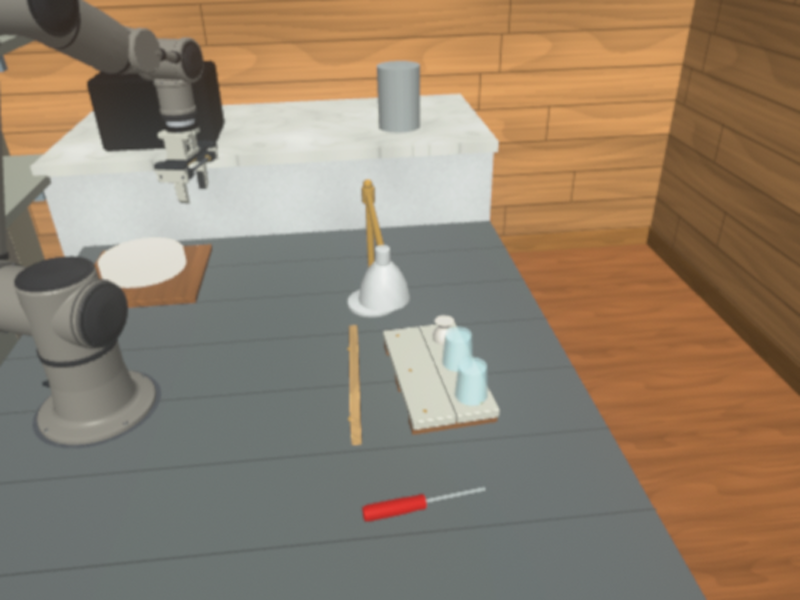

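The scene view shows the deck (front top corners about (445,300) and (339,382)), the lip (top (300,345)–(423,281)) and the lamp hinge at (514,155). The side view shows the same layout, with deck front top corners about (385,331) and (413,425).

```bash
cat > h.py <<'E'
from cell import monitor, vision
import cv2,numpy as np
np.set_printoptions(precision=4,suppress=True)
def ray(n,p,cal={}):
    c=cal.setdefault(n,vision.get_calibration(n));K=c["K"];T=c["T"]
    d=np.array([(p[0]-K[0,2])/K[0,0],-(p[1]-K[1,2])/K[1,1],-1])
    return T[:3,3],T[:3,:3]@d
def onz(n,p,z):
    o,d=ray(n,p);return o+d*(z-o[2])/d[2]
def crop(n,img,x0,y0,w,h,f):
    cv2.imwrite(f"pics/{n}.png",cv2.resize(img[y0:y0+h,x0:x0+w,::-1],None,fx=f,fy=f,interpolation=cv2.INTER_CUBIC))
E
python3 - <<'E'
from h import *
s=.7
for n,l in {"scene":[("dFL",445,300,.036),("dFR",339,382,.036),("dRL",507,341,.036),("dRR",405,433,.036),("lipR",300,345,.06),("lipL",421,279,.06),("hinge",514,155,.28),("armEnd",400,216,.28),("rim",399,268,.192),("base",497,269,.01)],
 "side":[("dFL",385,331,.036),("dFR",413,425,.036),("dRL",436,325,.036),("dRR",497,411,.036),("lipR",355,436,.06),("lipL",353,326,.06),("hinge",369,184,.28),("rim",384,299,.192),("base",371,301,.01)]}.items():
    for a,x,y,z in l: print(n,a,onz(n,((x+.5)*s-.5,(y+.5)*s-.5),z))
im=vision.read_camera("scene");crop("sc1",im,200,185,165,125,4.8)
im=vision.read_camera("side");crop("si1",im,220,210,140,105,5.7)
E
```

```text
scene dFL [0.5719 0.1296 0.036 ]
scene dFR [ 0.5956 -0.1647  0.036 ]
scene dRL [0.7306 0.1377 0.036 ]
scene dRR [ 0.7544 -0.1508  0.036 ]
scene lipR [ 0.496  -0.1751  0.06  ]
scene lipL [0.512  0.1181 0.06  ]
scene hinge [0.5417 0.3297 0.28  ]
scene armEnd [0.5422 0.0267 0.28  ]
scene rim [0.5679 0.0028 0.192 ]
scene base [0.5603 0.3073 0.01  ]
side dFL [0.575  0.1296 0.036 ]
side dFR [ 0.5955 -0.1745  0.036 ]
side dRL [0.6875 0.1376 0.036 ]
side dRR [ 0.7502 -0.1575  0.036 ]
side lipR [ 0.4925 -0.2153  0.06  ]
side lipL [0.5069 0.122  0.06  ]
side hinge [0.5684 0.37   0.28  ]
side rim [0.5656 0.0025 0.192 ]
side base [0.5569 0.3029 0.01  ]
```

View pics/sc1.png

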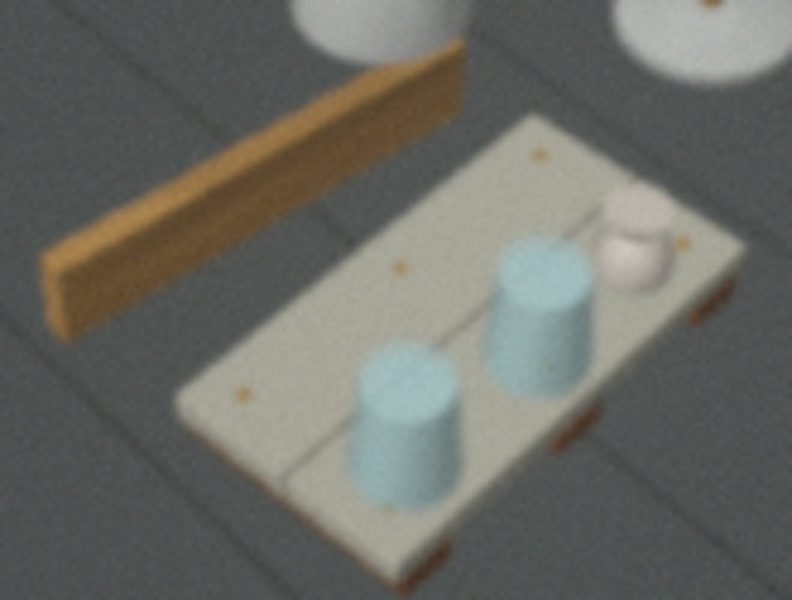

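View pics/si1.png

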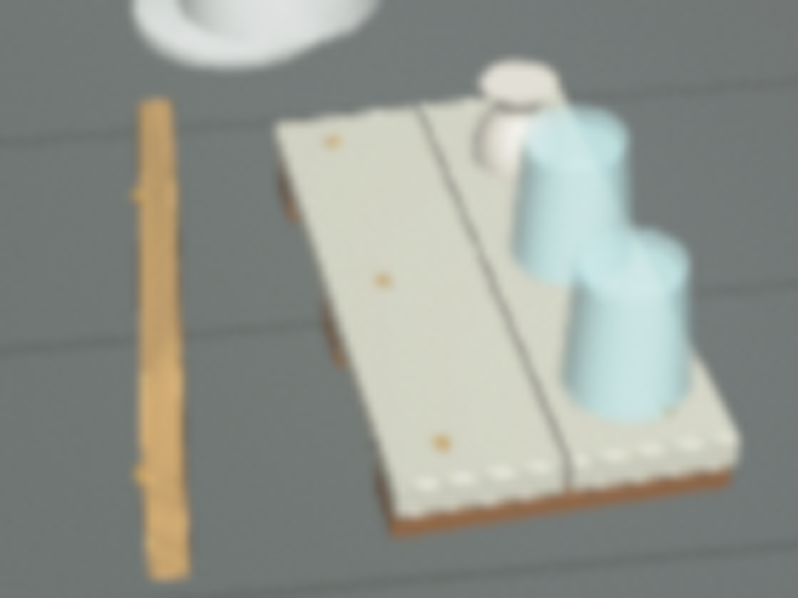

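The crops give clearer corners: in sc1 the deck corners are (532,113), (178,400), (746,245), (400,575), and the lip's back top edge runs (65,275)–(464,40). In si1 the lip's top left end is at (139–170,100).

```bash
cat >> h.py <<'E'
def sc(x,y): return (200+(x+.5)/4.8-.5,185+(y+.5)/4.8-.5)
def si(x,y): return (220+(x+.5)/5.7-.5,210+(y+.5)/5.7-.5)
E
python3 - <<'E'
from h import *
for a,x,y,z in [("dFL",532,113,.036),("dFR",178,398,.036),("dRL",746,245,.036),("dRR",400,575,.036),("lipFR",42,255,.06),("lipBR",65,275,.06),("lipBL",464,40,.06),("lipBR0",68,340,0),("lipBL0",462,108,0),("tA",405,480,.036),("tB",540,370,.036),]: print("sc",a,onz("scene",sc(x,y),z))
for a,x,y,z in [("dFL",276,125,.036),("dFR",393,485,.036),("dFR0",393,533,.0),("dRR",738,435,.036),("lipFL",139,100,.06),("lipBL",170,100,.06),("lipFR0",150,579,0),("lipBR0",188,577,0),("scrL",136,195,.027),("scrR",138,475,.027)]: print("si",a,onz("side",si(x,y),z))
E
```

```text
sc dFL [0.5651 0.1328 0.036 ]
sc dFR [ 0.5955 -0.1662  0.036 ]
sc dRL [0.724  0.1465 0.036 ]
sc dRR [ 0.7567 -0.1543  0.036 ]
sc lipFR [ 0.4829 -0.1704  0.06  ]
sc lipBR [ 0.5033 -0.1698  0.06  ]
sc lipBL [0.5084 0.1286 0.06  ]
sc lipBR0 [ 0.4971 -0.1693 -0.    ]
sc lipBL0 [0.5072 0.1316 0.    ]
sc tA [ 0.7157 -0.1127  0.036 ]
sc tB [ 0.7105 -0.0081  0.036 ]
si dFL [0.5709 0.1303 0.036 ]
si dFR [ 0.5958 -0.1644  0.036 ]
si dFR0 [ 0.5966 -0.156   0.    ]
si dRR [ 0.7551 -0.1516  0.036 ]
si lipFL [0.4982 0.1284 0.06  ]
si lipBL [0.5146 0.126  0.06  ]
si lipFR0 [ 0.4855 -0.1714 -0.    ]
si lipBR0 [ 0.5024 -0.1723  0.    ]
si scrL [0.4928 0.0879 0.027 ]
si scrR [ 0.4836 -0.1325  0.027 ]
```

Deck centre is about (0.661, -0.010) with yaw 0.095. The lip is about (0.498, -0.021) with yaw -0.037, the lamp hinge about (0.559, 0.305) and the shade about (0.566, 0.003). I'll move with the fingers shut to a point in front of the lamp arm.

Emit:
{"fn": "move_arm", "kwargs": {"rows": [[28, -30, 3, -0.1, 1], [28, -30, 3, -0.1, 1], [28, -30, 3, -0.1, 1], [28, -30, 3, -0.1, 1], [28, -30, 3, -0.1, 1], [28, -30, 3, -0.1, 1], [28, -30, 3, -0.1, 1], [28, -30, 3, -0.1, 1], [28, -30, 3, -0.1, 1], [28, -30, 3, -0.1, 1], [28, -30, 0, -0.1, 1], [28, -30, 0, -0.1, 1]], "newtons": 20}}

```text
time: 1.4
tool_pos: [0.4819, 0.1431, 0.2568]
tool_rot: [3.141, -0.0, 1.657]
contact_force: [0.7, 1.1, 0.3]
opening: 0.002
grip_force: 0.0
```

Emit:
{"fn": "move_arm", "kwargs": {"rows": [[20, 0, 0, 0, 1], [15, 1, 0, 0, 1], [12, 1, 0, 0, 1], [12, 2, 0, 0, 1], [12, 2, 0, 0, 1], [12, 3, 0, 0, 1], [12, 4, 0, 0, 1], [12, 4, 0, 0, 1], [12, 5, 0, 0, 1], [12, 6, 0, 0, 1], [12, 6, 0, 0, 1], [12, 6, 0, 0, 1]]}}

```text
time: 2.6
tool_pos: [0.6357, 0.1847, 0.2562]
tool_rot: [-3.139, 0.0, 1.662]
contact_force: [-2.0, -0.9, -0.8]
opening: 0.0005
grip_force: 0.9
```

Emit:
{"fn": "move_arm", "kwargs": {"rows": [[12, 7, 0, 0, 1], [12, 7, 0, 0, 1], [10, 7, 0, 0, 1], [0, 0, 0, 0, 1], [0, 0, 0, 0, 1]]}}

```text
time: 3.1
tool_pos: [0.6697, 0.2055, 0.2561]
tool_rot: [-3.141, 0.0, 1.662]
contact_force: [0.9, -0.9, -1.2]
opening: 0.0003
grip_force: 0.0
```

Run:
```python
from h import *
im=vision.read_camera("scene");crop("sc2",im,160,60,260,195,3)
```

```text
(no output)
```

View pics/sc2.png

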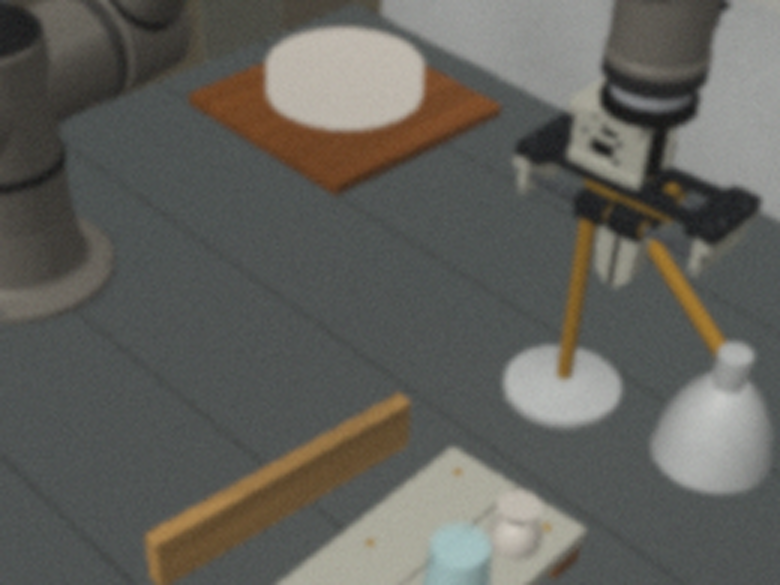

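The lamp shade is swung far back to the right in this view (rim at (712,460)), and the lip and deck are clear. I'll retreat and go above the lip for a wrist view.

Emit:
{"fn": "move_arm", "kwargs": {"rows": [[-20, -15, 0, 0, 1], [-25, -25, 0, 0, 1], [-25, -30, 0, 0, 1], [-20, -30, 0, 0, 0], [-15, -30, 0, 0, -1], [-10, -30, 0, 0, -1], [-10, -30, -5, 0, -1], [-10, -20, -10, 0, -1], [0, -15, -15, 0, -1], [0, 0, -15, 0, -1], [0, 0, -10, 0, -1], [0, 0, 0, 0, -1]]}}

```text
time: 4.35
tool_pos: [0.5339, -0.0192, 0.2008]
tool_rot: [-3.139, -0.001, 1.662]
contact_force: [0.1, 0.1, 0.9]
opening: 0.0681
grip_force: 0.0
```

```bash
cat >> h.py <<'E'
from scipy.spatial.transform import Rotation as Ro
def wonz(p,z,pos,rot,cal={}):
    c=cal.setdefault("w",vision.get_calibration("wrist"));K=c["K"];M=c["mount"]
    v=np.array([p[0]-K[0,2],p[1]-K[1,2]])/K[0,0];t=np.linalg.norm(v)
    d=np.array([v[0]/t*np.sin(t),-v[1]/t*np.sin(t),-np.cos(t)])
    R=Ro.from_euler("xyz",rot).as_matrix()
    o=R@M[:3,3]+pos;d=R@M[:3,:3]@d
    return o+d*(z-o[2])/d[2]
E
python3 - <<'E'
from h import *
s=monitor.observe();im=vision.read_camera("wrist");print(s["time"],s["tool_pos"].tolist(),s["tool_rot"].tolist())
np.savez("w1.npz",im=im,pos=s["tool_pos"],rot=s["tool_rot"])
crop("w1",im,0,0,560,420,800/560)
print(onz("scene",(160+712/3,60+460/3),.192))
E
```

```text
4.35 [0.5339186971387949, -0.019248008297811384, 0.2007506116299706] [-3.139448366780338, -0.0006572872068537627, 1.661652508867451]
[0.8259 0.1521 0.192 ]
```

View pics/w1.png

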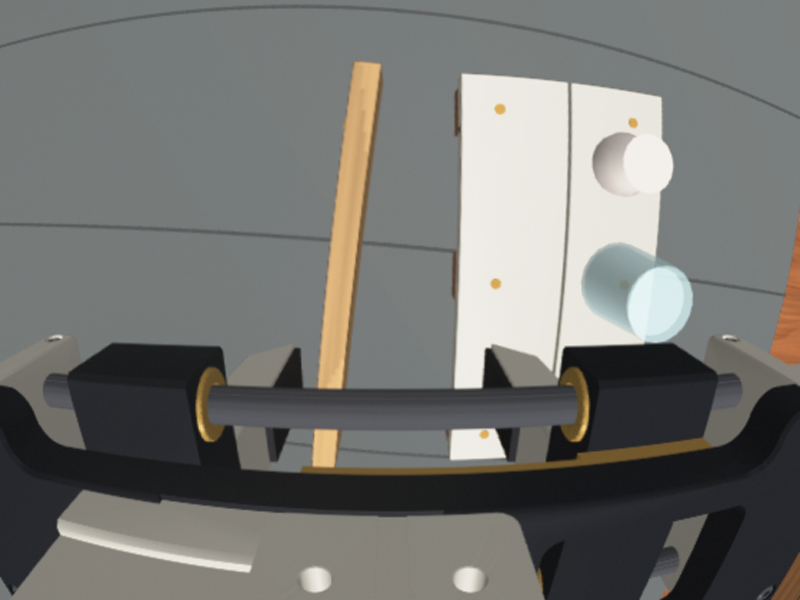

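The wrist view shows the lip's left end top corners at (354,62) and (381,65), with edges at row 300 about (324, 350), and the deck's front corners at (461,74) and (450,459).

Run:
```python
from h import *
d=np.load("w1.npz");s=.7
W=lambda x,y,z:wonz(((x+.5)*s-.5,(y+.5)*s-.5),z,d["pos"],d["rot"])
# subpixel lip edges by rows (saturation), deck front edge (brightness)
im=d["im"].astype(int)
lip=(im[...,0]-im[...,2]>50);white=(im.min(2)>195)
F=[];B=[];D=[]
for r in range(60,256,5):
    c=np.where(lip[r,200:290])[0]+200
    if r<265 and len(c)>10: F.append(W((c[0])/s,(r+.0)/s,.06)[:2]);B.append(W((c[-1]+.5)/s,r/s,.06)[:2])
    c=np.where(white[r,300:345])[0]+300
    if len(c): D.append(W(c[0]/s,r/s,.036)[:2])
for n,a in (("F",F),("B",B),("D",D)):
    a=np.array(a);p=np.polyfit(a[:,1],a[:,0],1);res=a[:,0]-np.polyval(p,a[:,1])
    print(n,"yaw",-np.arctan(p[0]),"x at y=-.02",np.polyval(p,-.02),"rms",res.std(),len(a),a[:,1].min(),a[:,1].max())
for n,x,y,z in [("lipFL",354,62,.06),("lipBL",381,65,.06),("dFL",461,74,.036),("dFR",450,459,.036),("dRL",661,97,.036)]: print(n,W(x,y,z))
```

```text
F yaw -0.04152781477232693 x at y=-.02 0.4899616333913397 rms 0.0003026823355925271 40 -0.07869905079395646 0.10980213793990998
B yaw -0.03809670853177841 x at y=-.02 0.5088145074038705 rms 0.000502823903608404 40 -0.07669516701742145 0.11109745829565087
D yaw 0.08651706716178993 x at y=-.02 0.582012698116014 rms 0.0003006401404874496 40 -0.07969208857991698 0.12219466866944453
lipFL [0.4963 0.126  0.06  ]
lipBL [0.5136 0.1251 0.06  ]
dFL [0.5678 0.1306 0.036 ]
dFR [ 0.5946 -0.1654  0.036 ]
dRL [0.726  0.1449 0.036 ]
```

Emit:
{"fn": "move_arm", "kwargs": {"rows": [[-18, -2, 0, -0.066, -1], [-17, -2, -10, -0.065, -1], [0, 0, -25, 0, -1], [0, 0, -25, 0, -1], [0, 0, -25, 0, -1], [0, 0, -25, 0, -1], [0, 0, -20, 0, -1], [0, 0, -15, 0, -1], [0, 0, -10, 0, -1], [0, 0, -3, 0, -1], [0, 0, 0, 0, -1]]}}

```text
time: 5.5
tool_pos: [0.5003, -0.0233, 0.0441]
tool_rot: [3.141, 0.0, 1.531]
contact_force: [0.4, 0.2, -0.1]
opening: 0.0915
grip_force: 0.0
```

Emit:
{"fn": "move_arm", "kwargs": {"rows": [[0, 0, -1, 0, 0], [0, 0, 0, 0, 0.4], [0, 0, 0, 0, 1], [0, 0, 0, 0, 1], [0, 0, 0, 0, 1], [0, 0, 0, 0, 1], [0, 0, 0, 0, 1], [0, 0, 0, 0, 1]], "newtons": 30}}

```text
time: 6.3
tool_pos: [0.5, -0.0234, 0.0427]
tool_rot: [3.142, 0.0, 1.531]
contact_force: [0.1, -0.1, -0.1]
opening: 0.0323
grip_force: 0.0
```

Emit:
{"fn": "move_arm", "kwargs": {"rows": [[0, 0, 0, 0, 1], [0, 0, 0, 0, 1], [0, 0, 0, 0, 1], [0, 0, 0, 0, 1], [0, 0, 0, 0, 1]]}}

```text
time: 6.8
tool_pos: [0.4999, -0.0234, 0.0427]
tool_rot: [-3.141, -0.0, 1.531]
contact_force: [-0.1, 0.2, -1.3]
opening: 0.0176
grip_force: 29.8
```

Emit:
{"fn": "move_arm", "kwargs": {"rows": [[4, 0, 0, 0.01, 1], [6, 0, 0, 0.013, 1], [7, 1, 0, 0.015, 1], [8, 0, 0, 0.015, 1], [8, 1, 0, 0.016, 1], [8, 0, 0, 0.015, 1], [7, 1, 0, 0.015, 1], [6, 0, 0, 0.015, 1], [4, 1, 0, 0.015, 1], [2, 0, 0, 0, 1], [0, 0, 0, 0, 1], [0, 0, 0, 0, 1]]}}

```text
time: 8.0
tool_pos: [0.5597, -0.0194, 0.0427]
tool_rot: [-3.141, -0.0, 1.66]
contact_force: [-0.0, 0.1, -1.5]
opening: 0.018
grip_force: 29.8
```

Run:
```python
from h import *
s=monitor.observe();im=vision.read_camera("wrist");print(s["time"],s["tool_pos"],s["tool_rot"],s["contact_force"],s["torque"])
np.savez("w2.npz",im=im,pos=s["tool_pos"],rot=s["tool_rot"])
crop("w2",im,0,0,560,420,800/560)
crop("sc3",vision.read_camera("scene"),200,185,165,125,4.8)
```

```text
8.0 [ 0.5597 -0.0194  0.0427] [-3.1414 -0.0001  1.6597] [-0.0412  0.1191 -1.5001] [-0.066   0.0192 -0.0035]
```

View pics/w2.png

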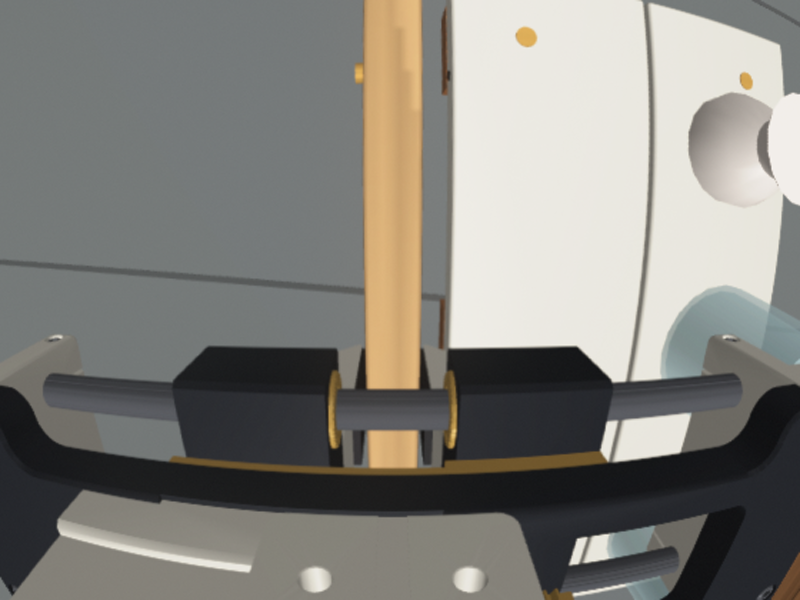

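View pics/sc3.png

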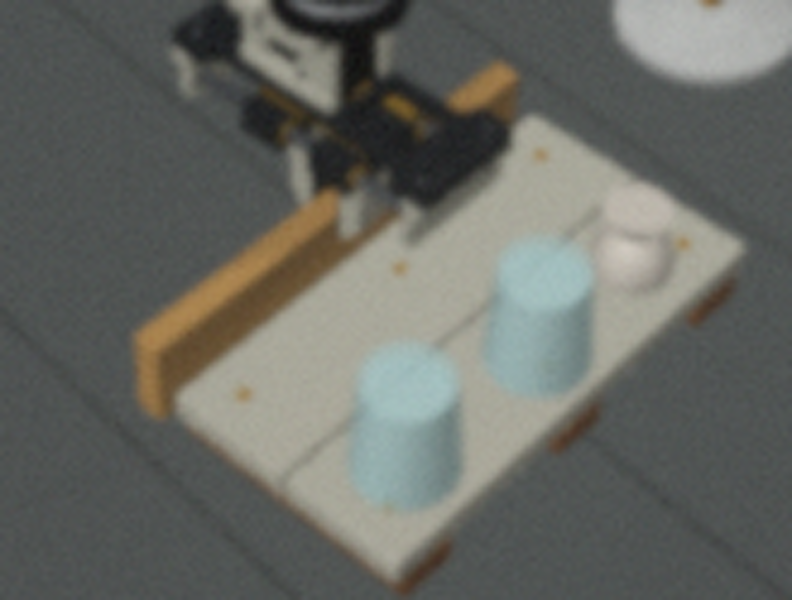

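The wrist view shows the lip nearly parallel to the deck edge about 10 mm short, with its left screw at (357,73). The scene crop shows the lip's right end at (160,352) and left end at (517,83), near flush.

Run:
```python
from h import *
d=np.load("w2.npz");s=.7
W=lambda x,y,z:wonz(((x+.5)*s-.5,(y+.5)*s-.5),z,d["pos"],d["rot"])
im=d["im"].astype(int);lip=(im[...,0]-im[...,2]>50);white=(im.min(2)>195)
F=[];B=[];D=[]
for r in range(15,236,5):
    c=np.where(lip[r,254:300])[0]+254
    F.append(W(c[0]/s,r/s,.06)[:2]);B.append(W((c[-1]+.5)/s,r/s,.06)[:2])
    c=np.where(white[r,300:345])[0]+300
    if len(c): D.append(W(c[0]/s,r/s,.036)[:2])
for n,a in (("F",F),("B",B),("D",D)):
    a=np.array(a);p=np.polyfit(a[:,1],a[:,0],1);res=a[:,0]-np.polyval(p,a[:,1])
    print(n,"yaw",-np.arctan(p[0]),"x at -.02",np.polyval(p,-.02),"rms",res.std(),len(a))
fm=np.array([.5812,-.0174]);t=np.array([-np.sin(.089),np.cos(.089)])
f=lambda p:((p[:2]-fm)@t).round(4)
print("screw",f(W(357,73,.027)))
for n,x,y,z in [("TBR",160,352,.06),("BBR",163,418,0),("TBL",518,82,.06),("dFR",178,398,.036),("dFL",532,113,.036)]:print(n,f(onz("scene",sc(x,y),z)),onz("scene",sc(x,y),z))
```

```text
F yaw 0.08816128169031406 x at -.02 0.5512079622868408 rms 0.00014645146883037486 45
B yaw 0.08608360994250983 x at -.02 0.5685155931742285 rms 0.0001578592250562625 45
D yaw 0.08775492126776771 x at -.02 0.5817425502671588 rms 0.00013341210303689864 45
screw 0.1107
TBR -0.1472 [ 0.5809 -0.1652  0.06  ]
BBR -0.1457 [ 0.577 -0.164  0.   ]
TBL 0.1455 [0.5572 0.1266 0.06  ]
dFR -0.1494 [ 0.5955 -0.1662  0.036 ]
dFL 0.151 [0.5651 0.1328 0.036 ]
```

Emit:
{"fn": "move_arm", "kwargs": {"rows": [[2, 0.2, 0, 0, 1], [2, 0.2, 0, 0, 1], [2, 0.2, 0, 0, 1], [2, 0.2, 0, 0, 1], [1, 0.1, 0, 0, 1], [0.5, 0, 0, 0, 1], [0, 0, 0, 0, 1]]}}

```text
time: 8.8
tool_pos: [0.5695, -0.0185, 0.0427]
tool_rot: [3.142, 0.0, 1.66]
contact_force: [0.2, -0.2, -1.7]
opening: 0.0182
grip_force: 29.8
```

Emit:
{"fn": "move_arm", "kwargs": {"rows": [[0.5, 0, 0, 0, 1], [0.5, 0.1, 0, 0, 1], [0, 0, 0, 0, 1]]}}

```text
time: 9.1
tool_pos: [0.5705, -0.0184, 0.0428]
tool_rot: [3.141, 0.0, 1.66]
contact_force: [-0.8, 0.6, -1.7]
opening: 0.0179
grip_force: 29.8
```

Emit:
{"fn": "move_arm", "kwargs": {"rows": [[0.5, 0, 0, 0, 1], [0, 0, 0, 0, 1]]}}

```text
time: 9.3
tool_pos: [0.5711, -0.0184, 0.0428]
tool_rot: [3.141, 0.0, 1.66]
contact_force: [0.2, 0.1, -1.4]
opening: 0.018
grip_force: 29.8
```

Emit:
{"fn": "move_arm", "kwargs": {"rows": [[0.5, 0.1, 0, 0, 1], [0, 0, 0, 0, 1]]}}

```text
time: 9.5
tool_pos: [0.5715, -0.0183, 0.0428]
tool_rot: [3.141, 0.0, 1.66]
contact_force: [-0.2, -0.5, -1.5]
opening: 0.0177
grip_force: 29.8
```

Emit:
{"fn": "move_arm", "kwargs": {"rows": [[0.4, 0, 0, 0, 1], [0, 0, 0, 0, 1]]}}

```text
time: 9.7
tool_pos: [0.5719, -0.0183, 0.0428]
tool_rot: [3.141, 0.0, 1.66]
contact_force: [0.2, 0.6, -2.8]
opening: 0.0177
grip_force: 29.8
```

Emit:
{"fn": "move_arm", "kwargs": {"rows": [[0.4, 0, 0, 0, 1], [0, 0, 0, 0, 1]]}}

```text
time: 9.9
tool_pos: [0.5722, -0.0183, 0.0427]
tool_rot: [-3.142, -0.0, 1.66]
contact_force: [-0.9, -0.8, -1.7]
opening: 0.0176
grip_force: 29.8
```

Emit:
{"fn": "move_arm", "kwargs": {"rows": [[0.4, 0, 0, 0, 1], [0, 0, 0, 0, 1]]}}

```text
time: 10.1
tool_pos: [0.5723, -0.0183, 0.0427]
tool_rot: [-3.141, -0.0, 1.66]
contact_force: [-2.1, -0.8, 0.1]
opening: 0.0177
grip_force: 29.9
```

Emit:
{"fn": "move_arm", "kwargs": {"rows": [[0.4, 0.1, 0, 0, 1], [0, 0, 0, 0, 1]]}}

```text
time: 10.3
tool_pos: [0.5723, -0.0183, 0.0427]
tool_rot: [-3.14, -0.0, 1.66]
contact_force: [-5.5, -0.4, 1.7]
opening: 0.0179
grip_force: 29.9
```

Emit:
{"fn": "move_arm", "kwargs": {"rows": [[0.4, 0, 0, 0, 1], [0, 0, 0, 0, 1], [0, 0, 0, 0, 1]]}}

```text
time: 10.6
tool_pos: [0.5723, -0.0182, 0.0427]
tool_rot: [-3.139, -0.0, 1.66]
contact_force: [-5.9, -1.8, 3.9]
opening: 0.0176
grip_force: 29.9
```

Emit:
{"fn": "move_arm", "kwargs": {"rows": [[0, 0, 0, 0, 1], [0, 0, 0, 0, 1]]}}

```text
time: 10.8
tool_pos: [0.5723, -0.0183, 0.0427]
tool_rot: [-3.139, -0.0, 1.66]
contact_force: [-6.2, -1.3, 4.3]
opening: 0.0176
grip_force: 29.9
```

Emit:
{"fn": "move_arm", "kwargs": {"rows": [[0.3, 0, 0, 0, 1], [0, 0, 0, 0, 1], [0, 0, 0, 0, 1]]}}

```text
time: 11.1
tool_pos: [0.5723, -0.0183, 0.0427]
tool_rot: [-3.139, -0.0, 1.66]
contact_force: [-6.0, -1.4, 4.3]
opening: 0.0178
grip_force: 29.9
```

Emit:
{"fn": "move_arm", "kwargs": {"rows": [[0.2, 0, 0, 0, 1], [0, 0, 0, 0, 1], [0, 0, 0, 0, 1]]}}

```text
time: 11.4
tool_pos: [0.5724, -0.0183, 0.0427]
tool_rot: [-3.138, -0.0, 1.66]
contact_force: [-8.6, -1.6, 4.4]
opening: 0.0178
grip_force: 29.9
```

Emit:
{"fn": "move_arm", "kwargs": {"rows": [[0.2, 0, 0, 0, 1], [0, 0, 0, 0, 1], [0, 0, 0, 0, 1], [0, 0, 0, 0, 1], [0, 0, 0, 0, 1], [0, 0, 0, 0, 1]]}}

```text
time: 12.0
tool_pos: [0.5724, -0.0183, 0.0427]
tool_rot: [-3.138, -0.0, 1.66]
contact_force: [-8.3, -0.6, 4.8]
opening: 0.0177
grip_force: 29.9
```

Run:
```python
from h import *
im=vision.read_camera("scene");a=monitor.observe();print(a["contact_force"],a["torque"],a["tool_rot"])
im2=vision.read_camera("wrist");print(monitor.observe()["contact_force"])
A=cv2.resize(im[175:315,190:370,::-1],None,fx=4.4,fy=4.28,interpolation=cv2.INTER_CUBIC)
cv2.imwrite("pics/fin.png",A)
```

```text
[-8.3683 -0.3419  5.2874] [-0.3105  1.5982  0.006 ] [-3.1378 -0.0004  1.66  ]
[-7.637  -2.1621  5.3603]
```

View pics/fin.png

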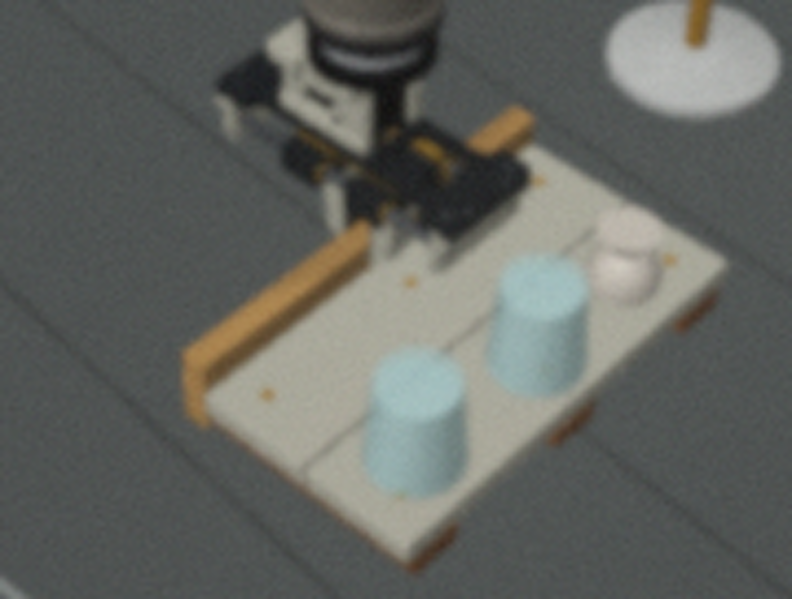

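The lip stands against the deck with its ends flush and the glassware is untouched. I'll press a little more before handing in, to leave margin for friction under the lip.

Emit:
{"fn": "move_arm", "kwargs": {"rows": [[0.3, 0, 0, 0, 1], [0, 0, 0, 0, 1], [0.2, 0, 0, 0, 1], [0, 0, 0, 0, 1], [0, 0, 0, 0, 1], [0, 0, 0, 0, 1]]}}

```text
time: 12.7
tool_pos: [0.5724, -0.0183, 0.0427]
tool_rot: [-3.137, -0.0, 1.66]
contact_force: [-10.5, -1.6, 5.4]
opening: 0.0178
grip_force: 29.9
```

Emit:
{"fn": "move_arm", "kwargs": {"rows": [[0, 0, 0, 0, 1], [0, 0, 0, 0, 1], [0, 0, 0, 0, 1], [0, 0, 0, 0, 1], [0, 0, 0, 0, 1], [0, 0, 0, 0, 1]]}}

```text
time: 13.3
tool_pos: [0.5724, -0.0183, 0.0427]
tool_rot: [-3.137, -0.001, 1.66]
contact_force: [-10.2, -2.2, 7.1]
opening: 0.0178
grip_force: 29.9
```

```bash
python3 -c "
from cell import monitor,workorder
print(monitor.observe()['contact_force']);print(workorder.hand_in())"
```

```text
[-10.19209758  -2.16909272   7.0905611 ]
the job is handed in; nothing more can be done
None
```

The job is handed in: the lamp shade is swung well behind the deck's middle, and the lip is gripped at its middle, flush with the deck's ends and pressed on its front edge at about 10 N by the wrist reading; the hand-in returned no verdict.

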